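# Load the wire spool onto the lift-spindle stand

### The job

Load the heavy wire spool onto the spool stand: push the black slide grip fully home to the end of its track where the spindle is down inside the deck. Then slide the spool along the deck, without lifting it or tipping it over, into the round cradle so that it sits over the spindle hole, and push the grip fully to the other end so that the spindle stands up through the spool's bore. Leave the spool standing flat on the deck in the cradle, and leave the other things on the bench undisturbed.

Things in the scene. Friction and masses are not known exactly. Their poses are not given: they have to be found in the camera images.
- stand: Spool stand fixed to the bench: grey metal box 200 (x) x 330 (y) x 62 mm high; origin under its centre, z up; its flat top (the deck) is at z = 62 mm. Two steel rails 14 mm high form a lane along y, centred at x = +35 mm: 109 mm clear at the open end (y = -145), 67 mm clear from y = +45 to the cradle. A 5 mm high lip crosses the open end at y = -160. The grip's track runs along y at x = -70.
- cradle (a point): Centre of the cradle and of the 20 mm spindle hole, on the deck's surface, at (35, 90, 62) mm in the stand's frame; axes as the stand's. The cradle is a half-round rail 14 mm high, 33.5 mm inner radius, that closes the lane's +y end.
- spindle_tip (a point): Tip of the steel spindle, 16 mm diameter with an 8 mm long cone at the top, moving vertically in the hole: 4 mm below the deck when fully down, 44 mm above it when fully up. Pushing the spool against a raised spindle does nothing.
- slide (a joint): Position of the black slide grip in m, 0 to 0.080, growing along the stand's +y (towards the cradle end). 0 = spindle fully down, 0.080 = spindle fully up; the spindle rises 0.6 mm per mm of slide. It stays where it is left; about 3 N to move.
- slide_grip (a point): Centre of the top of the black grip: a block 18 (x) x 14 (y) mm, 36 mm high above the deck on a low base 22 x 30 mm and 8 mm high; it moves along the stand's y, from y = -40 mm (slide 0) to y = +40 mm (slide 0.080), at x = -70 mm.
- spool: Wire spool, about 0.5 kg, standing on one flange on the deck: two pale wooden flanges 64 mm diameter and 5 mm thick, between them a brass-wire winding 50 mm diameter, 36 mm high in all; through bore 21 mm. Origin at the centre of the underside, z along the bore, upwards.
- jar: Bystander: flux jar, 47 mm diameter, 35 mm high, on the bench; origin under its centre.
- lid: Bystander: round jar lid, 49 mm diameter, 9 mm high, on the bench; origin under its centre.
- dish: Bystander: small white dish, 57 mm diameter, 14 mm high, on the bench; origin under its centre.
Things that resemble listed ones, but are neither listed nor needed, are in the scene too. What is shaped like the spool but blue or purple is not meant.

How it is judged:
By the outcome, as a careful person would: the job done as asked, in the order asked, and still so for the second after the job is handed in, with the robot touching nothing.
It also fails if it takes over 51 s, if anything falls off the work surface, if the arm or the gripper's body presses on something with over 40 N, if the wrist force passes 120 N, or if a joint passes its speed limit or range.

### The arm

A 6-joint arm with a two-finger parallel gripper is mounted at the origin on a cart in front of the work surface, level with it; the furniture and walls round the work are solid. World frame = base frame: x ahead of the robot, y to its left, z up, the work surface at z = 0. Lengths are in m, angles in rad, forces in N, time in s.
With the tool pointing down it reaches from about 0.375 to 0.925 m from the base axis. Payload 5.7 kg.
Tool frame: the origin (TCP) lies midway between the tips of the shut fingers; the grasp point (between the pads) lies 19 mm behind it; z points along the fingers, y is the line along which they close (so a half turn about z gives the same grasp; the last joint's range is limited). The gripper opens to 85 mm and grips with 20 to 120 N. Pads are 22 mm wide; open, the fingers measure 114 mm over their backs; the gripper's body (76 mm by 85 mm) begins 54 mm behind the grasp point. The pads swing forward as they close: fully open they stand 13 mm farther back than shut.
Start: joints at [-1.423, 0.359, 1.51, -0, 1.272, -0.115], TCP at [0.156, -0.579, 0.231] pointing down, gripper open.
Joint ranges: [-2.97, 2.97], [-1.01, 2.36], [0.21, 2.38], [-0.96, 4.11], [0.2, 2.71], [-2.98, 2.98]. Speed limits (rad/s): [2.39, 2.39, 3.14, 3.14, 3.14, 3.14].

### API

Orientations are given as a rotation vector (axis times angle).
In Python, from workcell import arm gives the robot as it stands.
- The arm moves only by the shell command python3 -m inch 'ROWS'. ROWS is JSON, a list of rows, each an object of numbers: "tx", "ty", "tz": the shift along the tool's x, y, z normalised to -1 to 1, where 1 is 750 mm; "wx", "wy", "wz": the turn, a rotation vector about the tool's x, y, z normalised to -1 to 1, where 1 is 120 degrees; "jaw": the closure, from -1 (fully open) to 1 (shut). In form: [{"tx": .., "ty": .., "tz": .., "wx": .., "wy": .., "wz": .., "jaw": ..}, ...]. A call has exactly 10 rows; each row is the pose to reach, as a shift and turn from the pose commanded when the call began, along the tool's axes at that moment; what a row does not reach only later rows make up. A row lasts 1/12 s, in which the tool goes at most 41.7 mm and 7.16 degrees, less where a joint would pass 70% of its speed; a pose out of reach is approached as far as the arm can. A call with a number of a shift or a turn outside -1 to 1 is refused whole. A call with a gripper value outside its range is refused whole. The fingers move at their own pace and stop on an object; the grip force is fixed at half the most. Time passes only in rows, so rows that repeat a pose let the fingers close, or fill a call up. It gives the time, the measured TCP pose, the force, the opening and the grip force at its end, in the units of the state.
- arm.get_state(): the state, without advancing time (a new reading comes with each control period).
- arm.snapshot(name): name is "side" or "top"; returns a dict with "img" (384x512x3 uint8, red, green, blue), "z_map" (384x512 float32, m along the optical axis (not along the pixel's ray), 0 where there is no reading), "fx", "fy", "cx", "cy" (pixels), "distortion" ([k1, k2, p1, p2, k3] as OpenCV has them; the pictures are not rectified), "eye" and "attitude" of the camera in the world. Camera axes: x right, y up, looking along -z (the intrinsics and any distortion apply to the point x, -y, -z); pixel columns grow to the right and rows downward; lengths in m; the calibration is good to about 2 mm. A picture is of the moment at which its call begins.
- arm.sign_off(): hands the job in; it is judged then, once.
The state is a dict: "clock": time; "q": joint angles; "dq": joint speeds; "joint_efforts": joint torques, N m; "tool_pos": TCP position; "tool_rot": TCP orientation; "force": force on the tool from outside, world axes, zero at the start; "moment": the same for the moment, N m; "opening": finger opening in m; "grip_force": force on a finger pad.
Only numpy, scipy, OpenCV 4.12 (cv2) and the standard library are available. Lean on these libraries where they do the work, as an engineer would, in place of code of your own. Each camera call takes 0.05 s, during which the arm holds its last target. There are 200 camera calls.

## Working session

There is one attempt and no reset: what is moved stays moved. The work goes in short steps, Python scripts to look and compute and a shell command to move; the robot and the scene stay as the last step left them, time stands still between calls to the robot, and variables do not carry over. Pictures are saved under pics/ and viewed, at most 10 in all, crops included, and the job is handed in when it is done.

```bash
mkdir -p pics && cat > h.py <<'E'
import numpy as np, cv2
from workcell import arm
from scipy.spatial.transform import Rotation as R
def snap(n):
    s=arm.snapshot(n); s={k:(np.array(v) if not isinstance(v,(int,float)) else v) for k,v in s.items()}
    a=s["attitude"]; s["R"]=a if a.shape==(3,3) else (R.from_rotvec(a).as_matrix() if a.size==3 else R.from_quat(a).as_matrix())
    s["K"]=np.array([[s["fx"],0,s["cx"]],[0,s["fy"],s["cy"]],[0,0,1.]]); return s
def rays(s,uv):
    p=cv2.undistortPoints(np.float64(uv).reshape(-1,1,2),s["K"],np.float64(s["distortion"])).reshape(-1,2)
    return np.c_[p[:,0],-p[:,1],-np.ones(len(p))]@s["R"].T
def plane(s,uv,z):
    d=rays(s,uv); return s["eye"]+d*((z-s["eye"][2])/d[:,2])[:,None]
def depth(s,uv):
    uv=np.int64(uv).reshape(-1,2); return s["eye"]+rays(s,uv)*s["z_map"][uv[:,1],uv[:,0]][:,None]
def cloud(s):
    v,u=np.mgrid[:384,:512]; return depth(s,np.c_[u.ravel(),v.ravel()]).reshape(384,512,3)
E
python3 - <<'E'
from h import *
for n in("side","top"):
    s=snap(n); print(n,s["eye"],s["attitude"],s["fx"],s["distortion"])
    cv2.imwrite(f"pics/{n}0.png",cv2.resize(s["img"][:,:,::-1],None,fx=1.5,fy=1.5))
print(arm.get_state())
E
```

```text
side [ 0.51000418 -1.27261894  0.66287214] [ 1.1628708  -0.02322928 -0.00184099] 437.6889562087873 [-0.15064253  0.          0.          0.          0.        ]
top [0.35673679 0.01830125 1.35424758] [ 0.10346175 -0.13906649 -1.57014876] 424.12171086069503 [0.03116223 0.         0.         0.         0.        ]
{'clock': 0.1, 'q': array([-1.42313000e+00,  3.59455158e-01,  1.51131937e+00, -8.94986306e-06,
        1.27246565e+00, -1.15114792e-01]), 'dq': array([ 2.66389823e-04, -8.74041826e-04, -3.50602007e-03, -9.27153633e-04,
       -1.73226486e-03, -9.56594741e-05]), 'joint_efforts': array([ 5.48615862e-04, -5.28648949e+01, -2.79349065e+01, -7.74328271e-06,
        5.02542680e-03,  3.09793172e-06]), 'tool_pos': array([ 0.1557529 , -0.57881397,  0.23052625]), 'tool_rot': array([-3.11288072e+00, -4.11377285e-01,  5.55217137e-05]), 'force': array([-0.34765447, -0.16033048, -0.83542385]), 'moment': array([ 0.01016153, -0.00781536,  0.01543827]), 'grip_force': 0.0, 'opening': 0.08518361784540561}
```

View pics/side0.png

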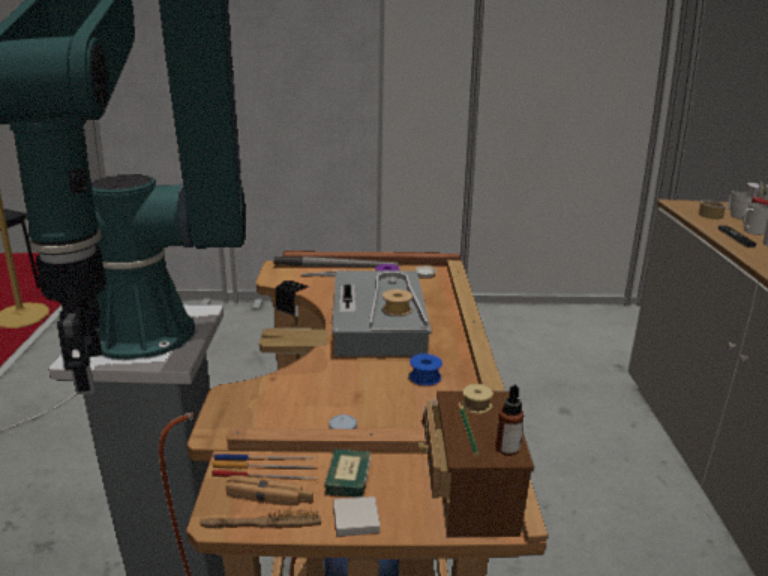

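View pics/top0.png

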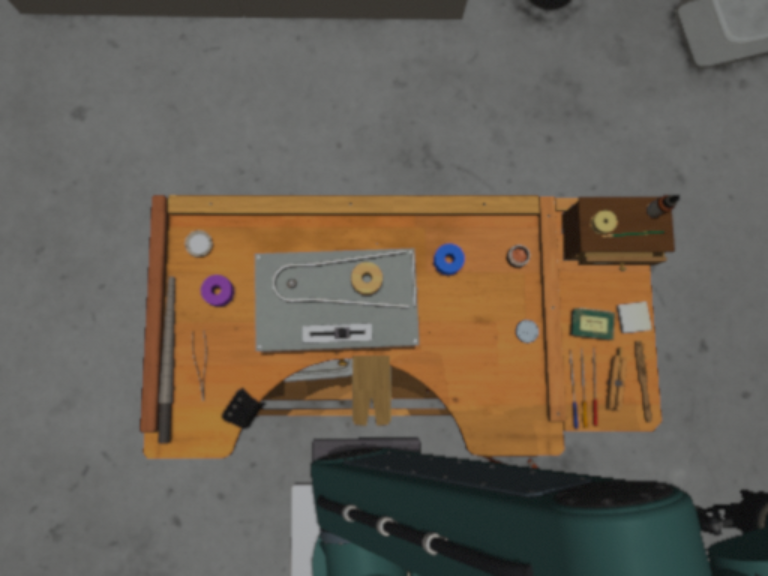

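The top view shows the stand in the middle: cradle hole at (290,284), tan spool at (367,278), grip mid-track at (342,333). The side view agrees: the spool is in the lane at (397,300) and the grip at (348,295). The pale spool on the brown box at the right is a decoy.

```bash
python3 - <<'E'
from h import *
s=snap("top"); P=cloud(s); hsv=cv2.cvtColor(s["img"],cv2.COLOR_RGB2HSV)
roi=np.zeros((384,512),bool); roi[155:245,160:290]=1
ok=roi&(abs(P[...,2]-.064)<.014)&(hsv[...,1]<90)
m=cv2.morphologyEx(np.uint8(ok)*255,cv2.MORPH_CLOSE,np.ones((15,15)))
c=max(cv2.findContours(m,0,2)[0],key=cv2.contourArea)
w=plane(s,c.reshape(-1,2),.062)[:,:2]
rc=cv2.minAreaRect(np.float32(w*1000)); print("deck rect",rc)
print("deck z",np.median(P[...,2][ok]))
b=cv2.boxPoints(rc)/1000
e=[b[1]-b[0],b[2]-b[1]]; L=max(e,key=np.linalg.norm); L=L*np.sign(L[1]); yaw=np.arctan2(-L[0],L[1]); print("yaw deg",np.degrees(yaw))
O=np.array(rc[0])/1000; Rm=np.array([[np.cos(yaw),-np.sin(yaw)],[np.sin(yaw),np.cos(yaw)]])
np.savez("st.npz",O=O,R=Rm)
for n,l in(("cradle",(35,90)),("open",(35,-145)),("grip0",(-70,-40)),("grip80",(-70,40))): print(n,O+Rm@(np.array(l)/1000))
# spool
sp=roi&(hsv[...,0]>8)&(hsv[...,0]<30)&(hsv[...,1]>70)&(P[...,2]>.07)
n,lab,st,ce=cv2.connectedComponentsWithStats(np.uint8(sp))
for i in range(1,n):
  if st[i,4]>60:
    cc=max(cv2.findContours(np.uint8(lab==i),0,2)[0],key=cv2.contourArea)
    q=plane(s,cc.reshape(-1,2),.098)[:,:2]; (x,y),r=cv2.minEnclosingCircle(np.float32(q*1000))
    print("spool",x,y,r,"z",np.median(P[...,2][lab==i]),"local",Rm.T@(np.array([x,y])/1000-O))
g=roi&(hsv[...,2]<60)&(P[...,2]>.085)
v,u=np.nonzero(g); print("grip n",len(u)); q=plane(s,np.c_[u,v],.098)[:,:2]
q=(q-O)@Rm; print("grip local",q.mean(0),q.min(0),q.max(0), "z",np.median(P[...,2][g]))
# spindle hole
v,u=np.mgrid[180:198,184:204]; q=(plane(s,np.c_[u.ravel(),v.ravel()],.062)[:,:2]-O)@Rm
d=np.hypot(*(q-[.035,.09]).T)<.022; zz=P[180:198,184:204,2].ravel(); print("cradle z max",zz[d].max(),np.median(zz[d]))
gr=hsv[180:198,184:204,2].ravel(); dk=d&(gr<gr[d].min()*.5+np.median(gr[d])*.5); print("dark in hole local",q[dk].mean(0),dk.sum())
E
```

```text
deck rect ((523.0022583007812, 66.61456298828125), (199.68504333496094, 329.1224670410156), 1.9249001741409302)
deck z 0.06203145558551548
yaw deg 1.9248974
cradle [0.55495946 0.15773941]
open [ 0.56285298 -0.07712798]
grip0 [0.45438534 0.02428587]
grip80 [0.45169818 0.10424073]
spool 559.6895751953125 5.8498125076293945 33.01025390625 z 0.09724122559692461 local [ 0.03462556 -0.06196277]
grip n 23
grip local [-0.07193213 -0.00992618] [-0.0772095 -0.0173622] [-0.06506407  0.01822458] z 0.09754257001804034
cradle z max 1.3542475757435888 0.06206182333422616
dark in hole local [0.03315424 0.08991846] 27
```

```bash
cat > go.py <<'E'
import sys
from h import *
S=np.load("st.npz"); O,Rm=S["O"],S["R"]; yaw=np.arctan2(Rm[1,0],Rm[0,0])
# goal tool: x = stand +y, y = stand +x, z down
G=np.array([[Rm[0,1],Rm[0,0],0],[Rm[1,1],Rm[1,0],0],[0,0,-1]])
def where(st=None):
    st=st or arm.get_state(); T=R.from_rotvec(st["tool_rot"]).as_matrix(); p=np.array(st["tool_pos"])
    l=Rm.T@(p[:2]-O); print("t",round(st["clock"],2),"local mm",np.round(np.r_[l,p[2]]*1000,1),"F(stand)",np.round(np.r_[Rm.T@st["force"][:2],st["force"][2]],1),"open",round(st["opening"]*1000,1),"grip",st["grip_force"]); return T,p
if __name__=="__main__":
    T,p=where(); w=R.from_matrix(T.T@G).as_rotvec()/np.radians(120)
    for a in sys.argv[1:]:
        x,y,z=[float(k)/1000 for k in a.split(",")]
        g=np.r_[O+Rm@[x,y],z]; print(a,"world",g.round(3),"t",np.round(T.T@(g-p)/.75,3),"w",w.round(3))
E
python3 go.py=-1 2>/dev/null; python3 go.py " -130,-400,240" " -70,60,200" " -70,30,140"
```

```text
t 0.15 local mm [-388.7 -632.8  230.6] F(stand) [0.5 0.5 0.7] open 85.3 grip 0.0
 -130,-400,240 world [ 0.407 -0.338  0.24 ] t [ 0.406 -0.224 -0.012] w [-0.001 -0.001 -0.641]
 -70,60,200 world [0.451 0.124 0.2  ] t [ 0.624 -0.803  0.042] w [-0.001 -0.001 -0.641]
 -70,30,140 world [0.452 0.094 0.14 ] t [ 0.615 -0.764  0.122] w [-0.001 -0.001 -0.641]
```

```bash
python3 -m inch '[{"tx":0.4,"ty":-0.22,"tz":-0.01,"wz":-0.3,"jaw":1},{"tx":0.4,"ty":-0.22,"tz":-0.01,"wz":-0.3,"jaw":1},{"tx":0.4,"ty":-0.22,"tz":-0.01,"wz":-0.3,"jaw":1},{"tx":0.4,"ty":-0.22,"tz":-0.01,"wz":-0.3,"jaw":1},{"tx":0.4,"ty":-0.22,"tz":-0.01,"wz":-0.3,"jaw":1},{"tx":0.4,"ty":-0.22,"tz":-0.01,"wz":-0.3,"jaw":1},{"tx":0.4,"ty":-0.22,"tz":-0.01,"wz":-0.64,"jaw":1},{"tx":0.4,"ty":-0.22,"tz":-0.01,"wz":-0.64,"jaw":1},{"tx":0.62,"ty":-0.78,"tz":0.04,"wz":-0.64,"jaw":1},{"tx":0.62,"ty":-0.78,"tz":0.04,"wz":-0.64,"jaw":1}]'; python3 go.py " -70,30,140"
```

```text
t 0.15 local mm [-388.7 -632.8  230.6] F(stand) [0.5 0.5 0.7] open 85.3 grip 0.0
 -70,30,140 world [0.452 0.094 0.14 ] t [ 0.615 -0.764  0.122] w [-0.001 -0.001 -0.641]validation failed for argument at $[0]...
```

```bash
python3 -m inch '[{"tx":0.4,"ty":-0.22,"tz":-0.01,"wx":0,"wy":0,"wz":-0.3,"jaw":1},{"tx":0.4,"ty":-0.22,"tz":-0.01,"wx":0,"wy":0,"wz":-0.3,"jaw":1},{"tx":0.4,"ty":-0.22,"tz":-0.01,"wx":0,"wy":0,"wz":-0.3,"jaw":1},{"tx":0.4,"ty":-0.22,"tz":-0.01,"wx":0,"wy":0,"wz":-0.3,"jaw":1},{"tx":0.4,"ty":-0.22,"tz":-0.01,"wx":0,"wy":0,"wz":-0.3,"jaw":1},{"tx":0.4,"ty":-0.22,"tz":-0.01,"wx":0,"wy":0,"wz":-0.3,"jaw":1},{"tx":0.4,"ty":-0.22,"tz":-0.01,"wx":0,"wy":0,"wz":-0.64,"jaw":1},{"tx":0.4,"ty":-0.22,"tz":-0.01,"wx":0,"wy":0,"wz":-0.64,"jaw":1},{"tx":0.62,"ty":-0.78,"tz":0.04,"wx":0,"wy":0,"wz":-0.64,"jaw":1},{"tx":0.62,"ty":-0.78,"tz":0.04,"wx":0,"wy":0,"wz":-0.64,"jaw":1}]'; python3 go.py " -70,30,140"
```

```text
clock: 0.98
tool_pos: [0.408, -0.2647, 0.2318]
tool_rot: [2.404, 2.021, 0.001]
force: [0.2, 0.8, -0.8]
opening: 0.0
grip_force: 0.0
t 0.98 local mm [-126.1 -327.3  231.8] F(stand) [ 0.2  0.8 -0.8] open 0.0 grip 0.0
 -70,30,140 world [0.452 0.094 0.14 ] t [ 0.482 -0.025  0.122] w [ 0.001  0.    -0.099]
```

```bash
python3 -m inch '[{"tx":0.48,"ty":-0.025,"tz":0.05,"wx":0,"wy":0,"wz":-0.1,"jaw":1},{"tx":0.48,"ty":-0.025,"tz":0.05,"wx":0,"wy":0,"wz":-0.1,"jaw":1},{"tx":0.48,"ty":-0.025,"tz":0.05,"wx":0,"wy":0,"wz":-0.1,"jaw":1},{"tx":0.48,"ty":-0.025,"tz":0.05,"wx":0,"wy":0,"wz":-0.1,"jaw":1},{"tx":0.48,"ty":-0.025,"tz":0.05,"wx":0,"wy":0,"wz":-0.1,"jaw":1},{"tx":0.48,"ty":-0.025,"tz":0.05,"wx":0,"wy":0,"wz":-0.1,"jaw":1},{"tx":0.48,"ty":-0.025,"tz":0.05,"wx":0,"wy":0,"wz":-0.1,"jaw":1},{"tx":0.48,"ty":-0.025,"tz":0.12,"wx":0,"wy":0,"wz":-0.1,"jaw":1},{"tx":0.48,"ty":-0.025,"tz":0.12,"wx":0,"wy":0,"wz":-0.1,"jaw":1},{"tx":0.48,"ty":-0.025,"tz":0.12,"wx":0,"wy":0,"wz":-0.1,"jaw":1}]'; python3 go.py " -70,30,140" " -70,30,78"
```

```text
clock: 1.82
tool_pos: [0.4502, 0.0953, 0.1388]
tool_rot: [-2.182, -2.254, 0.003]
force: [-0.6, 0.4, -0.3]
opening: -0.0002
grip_force: 0.0
t 1.82 local mm [-71.8  31.1 138.8] F(stand) [-0.5  0.4 -0.3] open -0.2 grip 0.0
 -70,30,140 world [0.452 0.094 0.14 ] t [-0.002  0.002 -0.002] w [-0.002 -0.001 -0.001]
 -70,30,78 world [0.452 0.094 0.078] t [-0.002  0.003  0.081] w [-0.002 -0.001 -0.001]
```

```bash
python3 -m inch '[{"tx":0,"ty":0.002,"tz":0.04,"wx":0,"wy":0,"wz":0,"jaw":1},{"tx":0,"ty":0.002,"tz":0.07,"wx":0,"wy":0,"wz":0,"jaw":1},{"tx":0,"ty":0.002,"tz":0.08,"wx":0,"wy":0,"wz":0,"jaw":1},{"tx":0,"ty":0.002,"tz":0.08,"wx":0,"wy":0,"wz":0,"jaw":1},{"tx":-0.02,"ty":0.002,"tz":0.08,"wx":0,"wy":0,"wz":0,"jaw":1},{"tx":-0.03,"ty":0.002,"tz":0.08,"wx":0,"wy":0,"wz":0,"jaw":1},{"tx":-0.04,"ty":0.002,"tz":0.08,"wx":0,"wy":0,"wz":0,"jaw":1},{"tx":-0.05,"ty":0.002,"tz":0.08,"wx":0,"wy":0,"wz":0,"jaw":1},{"tx":-0.06,"ty":0.002,"tz":0.08,"wx":0,"wy":0,"wz":0,"jaw":1},{"tx":-0.064,"ty":0.002,"tz":0.08,"wx":0,"wy":0,"wz":0,"jaw":1}]'; python3 go.py
```

```text
clock: 2.65
tool_pos: [0.4558, 0.0435, 0.0826]
tool_rot: [-2.19, -2.252, -0.003]
force: [-0.2, 19.6, 7.9]
opening: -0.0002
grip_force: 9.6
t 2.65 local mm [-68.  -20.8  82.6] F(stand) [ 0.4 19.6  7.9] open -0.2 grip 9.62080953642726
```

```bash
python3 - <<'E'
from h import *
import go; go.where()
a=snap("top")["img"][150:250,155:295]; b=snap("side")["img"][165:255,170:320]
a=cv2.resize(a,(560,400),interpolation=2); b=cv2.resize(b,(560,336)); 
cv2.imwrite("pics/c1.png",cv2.resize(np.vstack([a,b])[:,:,::-1],(456,600)))
go.where()
E
```

```text
t 2.65 local mm [-68.  -20.8  82.6] F(stand) [ 0.4 19.6  7.9] open -0.2 grip 9.62080953642726
t 2.75 local mm [-67.9 -20.5  82.6] F(stand) [-0.7  7.2  4.9] open -0.3 grip 3.4815329314005794
```

View pics/c1.png

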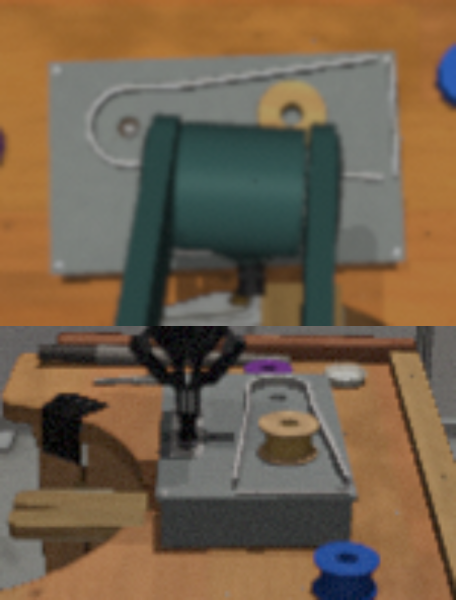

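The side view (bottom half) shows the shut fingers at (187,440) on the near side of the grip, pushing it toward the open end. The top view is mostly hidden by the forearm, and the hole at (128,127) looks dull. I'll push a little further to confirm the stop.

```bash
python3 -m inch '[{"tx":-0.002,"ty":0,"tz":0,"wx":0,"wy":0,"wz":0,"jaw":1},{"tx":-0.004,"ty":0,"tz":0,"wx":0,"wy":0,"wz":0,"jaw":1},{"tx":-0.006,"ty":0,"tz":0,"wx":0,"wy":0,"wz":0,"jaw":1},{"tx":-0.008,"ty":0,"tz":0,"wx":0,"wy":0,"wz":0,"jaw":1},{"tx":-0.008,"ty":0,"tz":0,"wx":0,"wy":0,"wz":0,"jaw":1},{"tx":-0.008,"ty":0,"tz":0,"wx":0,"wy":0,"wz":0,"jaw":1},{"tx":-0.008,"ty":0,"tz":0,"wx":0,"wy":0,"wz":0,"jaw":1},{"tx":-0.008,"ty":0,"tz":0,"wx":0,"wy":0,"wz":0,"jaw":1},{"tx":-0.008,"ty":0,"tz":0,"wx":0,"wy":0,"wz":0,"jaw":1},{"tx":-0.008,"ty":0,"tz":0,"wx":0,"wy":0,"wz":0,"jaw":1}]'; python3 go.py
```

```text
clock: 3.58
tool_pos: [0.4557, 0.043, 0.0828]
tool_rot: [-2.19, -2.245, -0.012]
force: [-0.6, 33.5, 8.1]
opening: -0.0002
grip_force: 16.8
t 3.58 local mm [-68.  -21.3  82.8] F(stand) [ 0.6 33.5  8.1] open -0.2 grip 16.8314527021721
```

```bash
python3 -m inch '[{"tx":0.02,"ty":0,"tz":0,"wx":0,"wy":0,"wz":0,"jaw":1},{"tx":0.02,"ty":0,"tz":-0.04,"wx":0,"wy":0,"wz":0,"jaw":1},{"tx":0.02,"ty":0,"tz":-0.08,"wx":0,"wy":0,"wz":0,"jaw":1},{"tx":0.02,"ty":0,"tz":-0.09,"wx":0,"wy":0,"wz":0,"jaw":1},{"tx":-0.13,"ty":0.137,"tz":-0.09,"wx":0,"wy":0,"wz":0,"jaw":0.34},{"tx":-0.13,"ty":0.137,"tz":-0.09,"wx":0,"wy":0,"wz":0,"jaw":0.34},{"tx":-0.13,"ty":0.137,"tz":-0.09,"wx":0,"wy":0,"wz":0,"jaw":0.34},{"tx":-0.13,"ty":0.137,"tz":-0.09,"wx":0,"wy":0,"wz":0,"jaw":0.34},{"tx":-0.13,"ty":0.137,"tz":-0.09,"wx":0,"wy":0,"wz":0,"jaw":0.34},{"tx":-0.13,"ty":0.137,"tz":-0.09,"wx":0,"wy":0,"wz":0,"jaw":0.34}]'; python3 go.py "35,-122,100" "35,-122,66" "35,-122,64"
```

```text
clock: 4.42
tool_pos: [0.5619, -0.0586, 0.1492]
tool_rot: [2.19, 2.251, -0.0]
force: [-0.9, 0.3, -0.2]
opening: 0.0281
grip_force: 0.0
t 4.42 local mm [  34.6 -126.4  149.2] F(stand) [-0.9  0.3 -0.2] open 28.1 grip 0.0
35,-122,100 world [ 0.562 -0.054  0.1  ] t [0.006 0.    0.066] w [ 0.     0.    -0.003]
35,-122,66 world [ 0.562 -0.054  0.066] t [0.006 0.    0.111] w [ 0.     0.    -0.003]
35,-122,64 world [ 0.562 -0.054  0.064] t [0.006 0.    0.114] w [ 0.     0.    -0.003]
```

```bash
python3 -m inch '[{"tx":0.005,"ty":0,"tz":0.05,"wx":0,"wy":0,"wz":-0.003,"jaw":0.34},{"tx":0.005,"ty":0,"tz":0.08,"wx":0,"wy":0,"wz":-0.003,"jaw":0.34},{"tx":0.005,"ty":0,"tz":0.095,"wx":0,"wy":0,"wz":-0.003,"jaw":0.34},{"tx":0.005,"ty":0,"tz":0.1,"wx":0,"wy":0,"wz":-0.003,"jaw":0.34},{"tx":0.005,"ty":0,"tz":0.105,"wx":0,"wy":0,"wz":-0.003,"jaw":0.34},{"tx":0.005,"ty":0,"tz":0.11,"wx":0,"wy":0,"wz":-0.003,"jaw":0.34},{"tx":0.005,"ty":0,"tz":0.113,"wx":0,"wy":0,"wz":-0.003,"jaw":0.34},{"tx":0.005,"ty":0,"tz":0.113,"wx":0,"wy":0,"wz":-0.003,"jaw":0.34},{"tx":0.005,"ty":0,"tz":0.113,"wx":0,"wy":0,"wz":-0.003,"jaw":0.34},{"tx":0.005,"ty":0,"tz":0.113,"wx":0,"wy":0,"wz":-0.003,"jaw":0.34}]'; python3 - <<'E'
from h import *
import go
go.where(); a=snap("top")["img"][150:250,155:295]; b=snap("side")["img"][165:255,170:320]
cv2.imwrite("pics/c2.png",cv2.resize(np.vstack([cv2.resize(a,(560,400),interpolation=2),cv2.resize(b,(560,336))])[:,:,::-1],(456,600)))
E
```

```text
clock: 5.25
tool_pos: [0.5614, -0.0531, 0.0652]
tool_rot: [2.18, 2.261, 0.001]
force: [-0.5, -0.6, -0.3]
opening: 0.0282
grip_force: 0.0
t 5.25 local mm [  34.3 -120.9   65.2] F(stand) [-0.6 -0.6 -0.3] open 28.2 grip 0.0
```

View pics/c2.png

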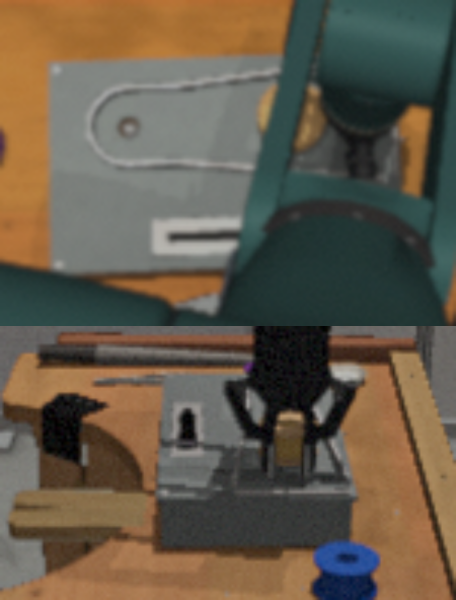

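The side view shows both fingers straddling behind the spool inside the lane (288,460), with the grip at the near end of its slot (187,430). The top view shows the cradle hole at (128,127) clear. Next I push along +y.

```bash
python3 -m inch '[{"tx":0.012,"ty":0.001,"tz":0,"wx":0,"wy":0,"wz":0,"jaw":0.34},{"tx":0.022,"ty":0.001,"tz":0,"wx":0,"wy":0,"wz":0,"jaw":0.34},{"tx":0.03,"ty":0.001,"tz":0,"wx":0,"wy":0,"wz":0,"jaw":0.34},{"tx":0.038,"ty":0.001,"tz":0,"wx":0,"wy":0,"wz":0,"jaw":0.34},{"tx":0.046,"ty":0.001,"tz":0,"wx":0,"wy":0,"wz":0,"jaw":0.34},{"tx":0.054,"ty":0.001,"tz":0,"wx":0,"wy":0,"wz":0,"jaw":0.34},{"tx":0.062,"ty":0.001,"tz":0,"wx":0,"wy":0,"wz":0,"jaw":0.34},{"tx":0.07,"ty":0.001,"tz":0,"wx":0,"wy":0,"wz":0,"jaw":0.34},{"tx":0.078,"ty":0.001,"tz":0,"wx":0,"wy":0,"wz":0,"jaw":0.34},{"tx":0.085,"ty":0.001,"tz":0,"wx":0,"wy":0,"wz":0,"jaw":0.34}]'; python3 go.py
```

```text
clock: 6.18
tool_pos: [0.5592, 0.0112, 0.0647]
tool_rot: [-2.181, -2.261, 0.0]
force: [0.8, -5.5, 1.7]
opening: 0.0283
grip_force: 2.5
t 6.18 local mm [ 34.3 -56.6  64.7] F(stand) [ 0.6 -5.6  1.7] open 28.3 grip 2.464328706264496
```

```bash
python3 -m inch '[{"tx":0.008,"ty":0,"tz":0,"wx":0,"wy":0,"wz":0,"jaw":0.34},{"tx":0.016,"ty":0,"tz":0,"wx":0,"wy":0,"wz":0,"jaw":0.34},{"tx":0.024,"ty":0,"tz":0,"wx":0,"wy":0,"wz":0,"jaw":0.34},{"tx":0.032,"ty":0,"tz":0,"wx":0,"wy":0,"wz":0,"jaw":0.34},{"tx":0.04,"ty":0,"tz":0,"wx":0,"wy":0,"wz":0,"jaw":0.34},{"tx":0.048,"ty":0,"tz":0,"wx":0,"wy":0,"wz":0,"jaw":0.34},{"tx":0.056,"ty":0,"tz":0,"wx":0,"wy":0,"wz":0,"jaw":0.34},{"tx":0.064,"ty":0,"tz":0,"wx":0,"wy":0,"wz":0,"jaw":0.34},{"tx":0.07,"ty":0,"tz":0,"wx":0,"wy":0,"wz":0,"jaw":0.34},{"tx":0.075,"ty":0,"tz":0,"wx":0,"wy":0,"wz":0,"jaw":0.34}]'; python3 go.py
```

```text
clock: 7.02
tool_pos: [0.5576, 0.0673, 0.0647]
tool_rot: [2.18, 2.261, 0.001]
force: [0.9, -5.6, 1.2]
opening: 0.0284
grip_force: 2.8
t 7.02 local mm [34.7 -0.4 64.7] F(stand) [ 0.7 -5.7  1.2] open 28.4 grip 2.7729093097150326
```

```bash
python3 -m inch '[{"tx":0.006,"ty":0,"tz":0,"wx":0,"wy":0,"wz":0,"jaw":0.34},{"tx":0.012,"ty":0,"tz":0,"wx":0,"wy":0,"wz":0,"jaw":0.34},{"tx":0.018,"ty":0,"tz":0,"wx":0,"wy":0,"wz":0,"jaw":0.34},{"tx":0.024,"ty":0,"tz":0,"wx":0,"wy":0,"wz":0,"jaw":0.34},{"tx":0.03,"ty":0,"tz":0,"wx":0,"wy":0,"wz":0,"jaw":0.34},{"tx":0.036,"ty":0,"tz":0,"wx":0,"wy":0,"wz":0,"jaw":0.34},{"tx":0.042,"ty":0,"tz":0,"wx":0,"wy":0,"wz":0,"jaw":0.34},{"tx":0.048,"ty":0,"tz":0,"wx":0,"wy":0,"wz":0,"jaw":0.34},{"tx":0.053,"ty":0,"tz":0,"wx":0,"wy":0,"wz":0,"jaw":0.34},{"tx":0.058,"ty":0,"tz":0,"wx":0,"wy":0,"wz":0,"jaw":0.34}]'; python3 go.py
```

```text
clock: 7.85
tool_pos: [0.557, 0.1105, 0.0649]
tool_rot: [2.18, 2.26, 0.002]
force: [3.2, -5.9, 0.5]
opening: 0.0282
grip_force: 2.9
t 7.85 local mm [35.4 42.7 64.9] F(stand) [ 3.  -6.   0.5] open 28.2 grip 2.8542659478262067
```

```bash
python3 -m inch '[{"tx":0.003,"ty":0,"tz":0,"wx":0,"wy":0,"wz":0,"jaw":0.34},{"tx":0.006,"ty":0,"tz":0,"wx":0,"wy":0,"wz":0,"jaw":0.34},{"tx":0.008,"ty":0,"tz":0,"wx":0,"wy":0,"wz":0,"jaw":0.34},{"tx":0.01,"ty":0,"tz":0,"wx":0,"wy":0,"wz":0,"jaw":0.34},{"tx":0.012,"ty":0,"tz":0,"wx":0,"wy":0,"wz":0,"jaw":0.34},{"tx":0.013,"ty":0,"tz":0,"wx":0,"wy":0,"wz":0,"jaw":0.34},{"tx":0.014,"ty":0,"tz":0,"wx":0,"wy":0,"wz":0,"jaw":0.34},{"tx":0.014,"ty":0,"tz":0,"wx":0,"wy":0,"wz":0,"jaw":0.34},{"tx":0.014,"ty":0,"tz":0,"wx":0,"wy":0,"wz":0,"jaw":0.34},{"tx":0.014,"ty":0,"tz":0,"wx":0,"wy":0,"wz":0,"jaw":0.34}]'; python3 go.py
```

```text
clock: 8.68
tool_pos: [0.5572, 0.1202, 0.0652]
tool_rot: [2.178, 2.259, 0.002]
force: [4.4, -8.5, 2.4]
opening: 0.0283
grip_force: 4.0
t 8.68 local mm [35.9 52.4 65.2] F(stand) [ 4.1 -8.6  2.4] open 28.3 grip 4.030274205010187
```

```bash
python3 -m inch '[{"tx":0.002,"ty":0,"tz":0,"wx":0,"wy":0,"wz":0,"jaw":0.34},{"tx":0.004,"ty":0,"tz":0,"wx":0,"wy":0,"wz":0,"jaw":0.34},{"tx":0.005,"ty":0,"tz":0,"wx":0,"wy":0,"wz":0,"jaw":0.34},{"tx":0.005,"ty":0,"tz":0,"wx":0,"wy":0,"wz":0,"jaw":0.34},{"tx":0.005,"ty":0,"tz":0,"wx":0,"wy":0,"wz":0,"jaw":0.34},{"tx":0.005,"ty":0,"tz":0,"wx":0,"wy":0,"wz":0,"jaw":0.34},{"tx":0.005,"ty":0,"tz":0,"wx":0,"wy":0,"wz":0,"jaw":0.34},{"tx":0.005,"ty":0,"tz":0,"wx":0,"wy":0,"wz":0,"jaw":0.34},{"tx":0.005,"ty":0,"tz":0,"wx":0,"wy":0,"wz":0,"jaw":0.34},{"tx":0.005,"ty":0,"tz":0,"wx":0,"wy":0,"wz":0,"jaw":0.34}]'; python3 go.py
```

```text
clock: 9.52
tool_pos: [0.5579, 0.1224, 0.0657]
tool_rot: [2.176, 2.258, 0.001]
force: [4.5, -16.1, 6.6]
opening: 0.0282
grip_force: 7.2
t 9.52 local mm [36.7 54.5 65.7] F(stand) [  3.9 -16.2   6.6] open 28.2 grip 7.201844962255564
```

```bash
python3 -m inch '[{"tx":-0.03,"ty":0,"tz":0,"wx":0,"wy":0,"wz":0,"jaw":0.34},{"tx":-0.04,"ty":0,"tz":0,"wx":0,"wy":0,"wz":0,"jaw":0.34},{"tx":-0.04,"ty":0,"tz":-0.05,"wx":0,"wy":0,"wz":0,"jaw":0.34},{"tx":-0.04,"ty":0,"tz":-0.1,"wx":0,"wy":0,"wz":0,"jaw":0.34},{"tx":-0.06,"ty":0,"tz":-0.13,"wx":0,"wy":0,"wz":0,"jaw":1},{"tx":-0.18,"ty":-0.142,"tz":-0.13,"wx":0,"wy":0,"wz":0,"jaw":1},{"tx":-0.18,"ty":-0.142,"tz":-0.13,"wx":0,"wy":0,"wz":0,"jaw":1},{"tx":-0.18,"ty":-0.142,"tz":-0.13,"wx":0,"wy":0,"wz":0,"jaw":1},{"tx":-0.18,"ty":-0.142,"tz":-0.13,"wx":0,"wy":0,"wz":0,"jaw":1},{"tx":-0.18,"ty":-0.142,"tz":-0.13,"wx":0,"wy":0,"wz":0,"jaw":1}]'; python3 - <<'E'
from h import *
import go
go.where()
s=snap("top"); P=cloud(s); hsv=cv2.cvtColor(s["img"],cv2.COLOR_RGB2HSV); roi=np.zeros((384,512),bool); roi[155:215,160:230]=1
sp=roi&(hsv[...,0]>8)&(hsv[...,0]<30)&(hsv[...,1]>70)&(P[...,2]>.085)
c=max(cv2.findContours(np.uint8(sp),0,2)[0],key=cv2.contourArea)
q=plane(s,c.reshape(-1,2),.098)[:,:2]; (x,y),r=cv2.minEnclosingCircle(np.float32(q*1000))
print("spool local",go.Rm.T@(np.array([x,y])/1000-go.O),r,"z",np.percentile(P[...,2][sp],[5,50,95]))
b=snap("side")["img"][165:255,170:320]
cv2.imwrite("pics/c3.png",cv2.resize(np.vstack([cv2.resize(s["img"][150:250,155:295],(560,400),interpolation=2),cv2.resize(b,(560,336))])[:,:,::-1],(456,600)))
E
```

```text
clock: 10.35
tool_pos: [0.4493, -0.0144, 0.1615]
tool_rot: [-2.181, -2.255, 0.003]
force: [-0.2, 0.3, -0.4]
opening: -0.0002
grip_force: 0.0
t 10.35 local mm [-76.4 -78.5 161.5] F(stand) [-0.2  0.4 -0.4] open -0.2 grip 0.0
spool local [0.03386904 0.0903317 ] 31.477262496948242 z [0.09243598 0.0976446  0.10214486]
```

View pics/c3.png

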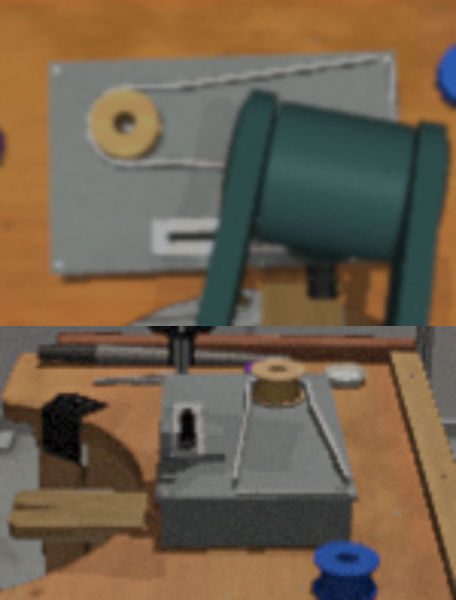

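The spool sits in the cradle at (125,123), flat. It measures at stand (33.9, 90.3) with its top at z 98, which is right. The grip is at the near end. Next I lower behind the grip and push it to +y.

```bash
python3 -m inch '[{"tx":-0.002,"ty":0.009,"tz":0.05,"wx":0,"wy":0,"wz":0,"jaw":1},{"tx":-0.002,"ty":0.009,"tz":0.09,"wx":0,"wy":0,"wz":0,"jaw":1},{"tx":-0.002,"ty":0.009,"tz":0.106,"wx":0,"wy":0,"wz":0,"jaw":1},{"tx":-0.002,"ty":0.009,"tz":0.106,"wx":0,"wy":0,"wz":0,"jaw":1},{"tx":0.012,"ty":0.009,"tz":0.106,"wx":0,"wy":0,"wz":0,"jaw":1},{"tx":0.024,"ty":0.009,"tz":0.106,"wx":0,"wy":0,"wz":0,"jaw":1},{"tx":0.034,"ty":0.009,"tz":0.106,"wx":0,"wy":0,"wz":0,"jaw":1},{"tx":0.044,"ty":0.009,"tz":0.106,"wx":0,"wy":0,"wz":0,"jaw":1},{"tx":0.054,"ty":0.009,"tz":0.106,"wx":0,"wy":0,"wz":0,"jaw":1},{"tx":0.064,"ty":0.009,"tz":0.106,"wx":0,"wy":0,"wz":0,"jaw":1}]'; python3 go.py
```

```text
clock: 11.28
tool_pos: [0.4601, 0.0347, 0.0835]
tool_rot: [2.179, 2.26, 0.003]
force: [1.7, -4.5, 2.3]
opening: -0.0002
grip_force: 2.1
t 11.28 local mm [-64.  -29.8  83.5] F(stand) [ 1.5 -4.6  2.3] open -0.2 grip 2.1288291995006148
```

```bash
python3 -m inch '[{"tx":0.008,"ty":-0.003,"tz":0,"wx":0,"wy":0,"wz":0,"jaw":1},{"tx":0.016,"ty":-0.005,"tz":0,"wx":0,"wy":0,"wz":0,"jaw":1},{"tx":0.024,"ty":-0.006,"tz":0,"wx":0,"wy":0,"wz":0,"jaw":1},{"tx":0.032,"ty":-0.006,"tz":0,"wx":0,"wy":0,"wz":0,"jaw":1},{"tx":0.04,"ty":-0.006,"tz":0,"wx":0,"wy":0,"wz":0,"jaw":1},{"tx":0.046,"ty":-0.006,"tz":0,"wx":0,"wy":0,"wz":0,"jaw":1},{"tx":0.052,"ty":-0.006,"tz":0,"wx":0,"wy":0,"wz":0,"jaw":1},{"tx":0.057,"ty":-0.006,"tz":0,"wx":0,"wy":0,"wz":0,"jaw":1},{"tx":0.062,"ty":-0.006,"tz":0,"wx":0,"wy":0,"wz":0,"jaw":1},{"tx":0.066,"ty":-0.006,"tz":0,"wx":0,"wy":0,"wz":0,"jaw":1}]'; python3 go.py
```

```text
clock: 12.12
tool_pos: [0.4522, 0.0838, 0.0826]
tool_rot: [-2.181, -2.261, 0.0]
force: [1.1, -3.7, 2.4]
opening: -0.0
grip_force: 1.9
t 12.12 local mm [-70.2  19.5  82.6] F(stand) [ 1.  -3.8  2.4] open -0.0 grip 1.887405054512783
```

```bash
python3 -m inch '[{"tx":0.002,"ty":0,"tz":0,"wx":0,"wy":0,"wz":0,"jaw":1},{"tx":0.004,"ty":0,"tz":0,"wx":0,"wy":0,"wz":0,"jaw":1},{"tx":0.006,"ty":0,"tz":0,"wx":0,"wy":0,"wz":0,"jaw":1},{"tx":0.008,"ty":0,"tz":0,"wx":0,"wy":0,"wz":0,"jaw":1},{"tx":0.009,"ty":0,"tz":0,"wx":0,"wy":0,"wz":0,"jaw":1},{"tx":0.01,"ty":0,"tz":0,"wx":0,"wy":0,"wz":0,"jaw":1},{"tx":0.01,"ty":0,"tz":0,"wx":0,"wy":0,"wz":0,"jaw":1},{"tx":0.01,"ty":0,"tz":0,"wx":0,"wy":0,"wz":0,"jaw":1},{"tx":0.01,"ty":0,"tz":0,"wx":0,"wy":0,"wz":0,"jaw":1},{"tx":0.01,"ty":0,"tz":0,"wx":0,"wy":0,"wz":0,"jaw":1}]'; python3 go.py
```

```text
clock: 12.95
tool_pos: [0.452, 0.0885, 0.0826]
tool_rot: [2.177, 2.261, -0.005]
force: [1.8, -16.5, 4.7]
opening: -0.0001
grip_force: 8.3
t 12.95 local mm [-70.2  24.2  82.6] F(stand) [  1.2 -16.5   4.7] open -0.1 grip 8.293871206697077
```

```bash
python3 -m inch '[{"tx":0.002,"ty":0,"tz":0,"wx":0,"wy":0,"wz":0,"jaw":1},{"tx":0.004,"ty":0,"tz":0,"wx":0,"wy":0,"wz":0,"jaw":1},{"tx":0.004,"ty":0,"tz":0,"wx":0,"wy":0,"wz":0,"jaw":1},{"tx":0.004,"ty":0,"tz":0,"wx":0,"wy":0,"wz":0,"jaw":1},{"tx":0.004,"ty":0,"tz":0,"wx":0,"wy":0,"wz":0,"jaw":1},{"tx":0.004,"ty":0,"tz":0,"wx":0,"wy":0,"wz":0,"jaw":1},{"tx":0.004,"ty":0,"tz":0,"wx":0,"wy":0,"wz":0,"jaw":1},{"tx":0.004,"ty":0,"tz":0,"wx":0,"wy":0,"wz":0,"jaw":1},{"tx":0.004,"ty":0,"tz":0,"wx":0,"wy":0,"wz":0,"jaw":1},{"tx":0.004,"ty":0,"tz":0,"wx":0,"wy":0,"wz":0,"jaw":1}]'; python3 go.py
```

```text
clock: 13.78
tool_pos: [0.4521, 0.0889, 0.0827]
tool_rot: [2.173, 2.261, -0.01]
force: [1.7, -30.2, 5.4]
opening: 0.0001
grip_force: 15.3
t 13.78 local mm [-70.2  24.7  82.7] F(stand) [  0.7 -30.3   5.4] open 0.1 grip 15.25973345618695
```

At the stop. Back off along -y, lift, and move clear for the final look.

```bash
python3 -m inch '[{"tx":-0.02,"ty":0,"tz":0,"wx":0,"wy":0,"wz":0,"jaw":1},{"tx":-0.03,"ty":0,"tz":0,"wx":0,"wy":0,"wz":0,"jaw":1},{"tx":-0.03,"ty":0,"tz":-0.05,"wx":0,"wy":0,"wz":0,"jaw":1},{"tx":-0.03,"ty":0,"tz":-0.1,"wx":0,"wy":0,"wz":0,"jaw":1},{"tx":-0.03,"ty":0,"tz":-0.16,"wx":0,"wy":0,"wz":0,"jaw":1},{"tx":-0.4,"ty":0,"tz":-0.18,"wx":0,"wy":0,"wz":0,"jaw":1},{"tx":-0.4,"ty":0,"tz":-0.18,"wx":0,"wy":0,"wz":0,"jaw":1},{"tx":-0.4,"ty":0,"tz":-0.18,"wx":0,"wy":0,"wz":0,"jaw":1},{"tx":-0.4,"ty":0,"tz":-0.18,"wx":0,"wy":0,"wz":0,"jaw":1},{"tx":-0.4,"ty":0,"tz":-0.18,"wx":0,"wy":0,"wz":0,"jaw":1}]'; python3 - <<'E'
from h import *
import go
go.where()
s=snap("top"); P=cloud(s)
q=(P[...,:2]-go.O)@go.Rm; m=(np.hypot(q[...,0]-.034,q[...,1]-.09)<.006); print("bore z",np.round(P[...,2][m],3)[:12])
b=snap("side")["img"][165:255,170:320]
cv2.imwrite("pics/c4.png",cv2.resize(np.vstack([cv2.resize(s["img"][150:250,155:295],(560,400),interpolation=2),cv2.resize(b,(560,336))])[:,:,::-1],(456,600)))
E
```

```text
clock: 14.62
tool_pos: [0.4595, -0.137, 0.2129]
tool_rot: [-2.18, -2.26, -0.002]
force: [1.1, -0.4, -0.3]
opening: 0.0003
grip_force: 0.0
t 14.62 local mm [ -70.3 -201.3  212.9] F(stand) [ 1.  -0.4 -0.3] open 0.3 grip 0.0
bore z [0.104 0.105 0.104 0.106 0.107 0.107 0.103 0.098 0.103 0.102 0.106 0.095]
```

View pics/c4.png

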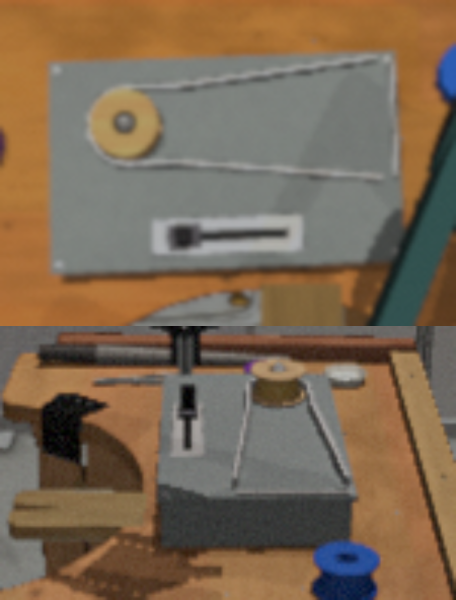

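The spindle stands up through the bore at (124,122), with its tip at about z 106 mm. The grip is at the cradle end (182,235), and the spool is flat in the cradle. I'm handing the job in.

```bash
python3 -c "from workcell import arm; print(arm.sign_off())"
```

```text
the job is handed in; nothing more can be done
None
```

The spool stands flat in the cradle with the spindle fully up through its bore, the grip at the far end of its track and the robot clear; I handed the job in at about 14.7 s of the 51 s allowed.

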